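Seat a solar panel square in the corner of a bonding jig

TASK

Pick up the nudging tool by its handle and, with its round foot and nothing else, slide the solar panel on the bonding jig: first push it flat against the long fence and press it there for a moment, then slide it along that fence against the short fence and press it there too, so that it sits flush on both fences. The panel is fragile: feel for each fence and press gently but surely, about 3 to 6 newtons and never as much as 9, and do not let the gripper touch, tilt or lift the panel. Finally stand the tool upright in its black tray and let go; leave the glue bottle, the hex key and the circuit board where they are.

Things in the scene. Friction and masses are not known exactly. Their poses are not given: they have to be found in the camera images.
- jig: Fixed dark steel bed plate, 180 mm (its x) by 200 mm (its y) by 12 mm thick, lying on the bench; origin at the centre of its underside, z up. Two steel fences on its top form a square corner at its +x +y corner. It stands in a different place each time, turned up to 25 degrees either way.
- fence_long: Long fence fixed on the jig: steel bar 15 mm (x) by 200 mm (y) by 12 mm high along the jig's +x edge, with screw heads 3 mm higher; origin at the centre of its underside, axes as the jig's. Its straight inner face (towards -x) is 7.5 mm from its origin, at jig x = +75 mm.
- fence_short: Short fence fixed on the jig: steel bar 120 mm (x) by 15 mm (y) by 12 mm high along the jig's +y edge, with screw heads 3 mm higher; origin at the centre of its underside, axes as the jig's. Its inner face (towards -y) is 7.5 mm from its origin, at jig y = +85 mm. Rigid.
- corner (a point): The inner corner where the two inner fence faces meet, on top of the jig's bed (12 mm above the bench); axes as the jig's: the panel comes from -x and -y. All surfaces are dry (friction about 0.6): with one corner leading, a push at the middle of an edge can wedge that corner on the fence, feeling like a firm stop; a push 10 to 22 mm nearer the lagging end swings it square.
- panel: Loose solar panel: flat stiff plate with dark cells, 70 mm (its x) by 90 mm (its y) by 5 mm thick, about 70 g, lying flat on the bed; origin at the centre of its underside, z up. It starts 5 to 45 mm short of the fences and turned up to 14 degrees out of square with the jig. When home its +x long edge is against the long fence and its +y short edge against the short fence: its origin is then 35 mm (jig x) and 45 mm (jig y) short of corner.
- tool_mid (a point): Point on the axis of the nudging tool's square grey handle (16 by 16 mm), 50 mm above the underside; z up, x and y square to the flats. The loose tool is like a stamp, 100 mm high, 90 g, standing in the tray. Its white round foot (32 mm across, 14 mm high) pushes; it is an eccentric, set 4 mm off the handle's axis in an unknown direction (it differs each time), and very stiff to turn.
- tray: Fixed shallow black open tray, 100 by 100 mm outside, 10 mm high, walls 4 mm, floor 4 mm thick; origin at the centre of its underside.
- glue: Bystander: small red bottle, 36 mm across and 85 mm tall, standing loose; origin at the centre of its underside. Leave alone.
- hexkey: Bystander: L-shaped steel hex key, 6 mm thick, 130 mm long with a 30 mm short arm, lying loose; origin near the middle of the long arm, on the bench. Leave alone.
- board: Bystander: small green circuit board 60 by 80 mm, lying loose; origin at the centre of its underside. Leave alone.
Mind the look-alikes: they are no part of the job. What is shaped like the part that bears tool_mid but blue is not meant. There is more than one size of the panel; the job needs the larger.

How it is judged (in metres and radians):
On the way, in this order (a step that is already met when the one before it is completed fails the run):
1. the panel is pressed flush against the long fence with more than 2 N (contact force between panel and fence_long above 2 N and x of panel in the frame of corner above -0.037 m and angle between the x axis of panel and the x axis of jig, either way round below 0.03 rad), for 0.2 s.
2. still lying along the long fence (within about 6 mm), the panel is pressed against the short fence with more than 2 N (contact force between panel and fence_short above 2 N and y of panel in the frame of corner above -0.049 m and x of panel in the frame of corner above -0.041 m and angle between the x axis of panel and the x axis of jig, either way round below 0.08 rad), for 0.2 s.
At the end, for the whole second after the job is handed in: The panel lies flat on the jig, square within 0.03 rad and within 2 mm of touching both fences, at rest; the tool stands upright (within 0.1 rad) on the floor of its tray, its axis within 40 mm of the tray's centre (x of panel in the frame of corner above -0.037 m and y of panel in the frame of corner above -0.047 m and z of panel in the frame of corner below 0.002 m and angle between the x axis of panel and the x axis of jig, either way round below 0.03 rad and linear speed of panel below 0.01 m/s and horizontal distance between tool_mid and tray below 0.04 m and height (world z) of tool_mid below 0.06 m and angle between tool_mid's own z axis and vertical below 0.1 rad).
It fails at once if the panel is pressed against the jig or its fences with more than 10 N (contact force between panel and jig above 10 N).
It fails at once if the gripper or arm touches the panel (contact force between any of the fingers, the arm and panel above 0.3 N).
It fails at once if the panel is tilted or lifted (angle between panel's own z axis and vertical above 0.12 rad or z of panel in the frame of corner above 0.006 m).
It fails at once if a bystander is moved more than 15 mm (distance of any of glue, hexkey, board from where it was at the start of the episode above 0.015 m).
It also fails if it takes over 72 s, if anything falls off the work surface, if the arm or the gripper's body presses on something with over 40 N, if the wrist force passes 120 N, or if a joint passes its speed limit or range.

ROBOT

A 7-joint arm with a two-finger parallel gripper is mounted at the origin on the work surface. World frame = base frame: x ahead of the robot, y to its left, z up, the work surface at z = 0. Lengths are in m, angles in degrees, forces in N, time in s.
With the tool pointing down it reaches from about 0.4 to 0.875 m from the base axis. Payload 4.4 kg.
Tool frame: the origin (TCP) lies on the centre line of the jaws, within the pads' length; the fingertips stand 19 mm ahead of it and the grasp point (between the pads) is the TCP; z points along the fingers, y is the line along which they close (so a half turn about z gives the same grasp; the last joint's range is limited). The gripper opens to 85 mm and grips with 20 to 120 N. Pads are 22 mm wide; open, the fingers measure 114 mm over their backs; the gripper's body (76 mm by 85 mm) begins 54 mm behind the grasp point. The pads swing forward as they close: fully open they stand 13 mm farther back than shut.
Start: joints at [-78.025, 36.005, 2.206, 86.941, -1.547, 57.084, -1.146], TCP at [0.176, 0.626, 0.22] pointing down, gripper open.
Joint ranges: [-175.42, 175.42], [-21.48, 121.26], [-71.46, 75.88], [10.55, 141.38], [-63.04, 243.04], [13.31, 113.54], [-168.57, 168.57]. Speed limits (degrees/s): [147.25, 147.25, 180, 180, 180, 180, 180].

INTERFACE

Orientations are given as [roll, pitch, yaw] about the fixed x, y, z axes, in that order (R = Rz(yaw) Ry(pitch) Rx(roll)).
In Python, from workcell import ctrl gives the robot as it stands.
- The arm moves only by the shell command python3 -m pendant 'ROWS' [FORCE]. ROWS is JSON, a list of rows, each a list of 7 numbers: the shift along the tool's x, y, z in mm, then the turn, a rotation vector about the tool's x, y, z in rad, then the opening, from -1 (shut) to 1 (fully open). In form: [[tx, ty, tz, wx, wy, wz, hand], ...]. A call has 1 to 12 rows; each row is the pose to reach, as a shift and turn from the pose commanded when the call began, along the tool's axes at that moment; what a row does not reach only later rows make up. A row lasts 1/8 s, in which the tool goes at most 62.5 mm and 10.7 degrees, less where a joint would pass 70% of its speed; a pose out of reach is approached as far as the arm can. A call with a gripper value outside its range is refused whole. The fingers move at their own pace and stop on an object; FORCE is the grip in N (left out, the last holds). Time passes only in rows, so rows that repeat a pose let the fingers close. It gives the time, the measured TCP pose, the force, the opening and the grip force at its end, in the units of the state.
- ctrl.get_state(): the state, without advancing time (a new reading comes with each control period).
- ctrl.snapshot(name): name is "scene" or "side" or "wrist"; returns a dict with "pixels" (384x512x3 uint8, red, green, blue), "vfov" (degrees; the focal length in pixels is half the picture's height over the tangent of half this angle, whatever the lens; pixels are square), "cx", "cy" (the principal point, pixels), "R" (3x3) and "t" (3): a world point X has camera coordinates R X + t. Camera axes: x right, y down, z forward; pixel columns grow to the right and rows downward; lengths in m; the calibration is good to about 2 mm. A picture is of the moment at which its call begins. There is no depth.
- ctrl.finish_job(): hands the job in; it is judged then, once.
The state is a dict: "time": time; "q": joint angles; "dq": joint speeds; "joint_efforts": joint torques, N m; "position": TCP position; "tool_rot": TCP orientation; "force": force on the tool from outside, world axes, zero at the start; "ft_torque": the same for the moment, N m; "grip_width": finger opening in m; "finger_force": force on a finger pad.
Only numpy, scipy, OpenCV 4.12 (cv2) and the standard library are available. Lean on these libraries where they do the work, as an engineer would, in place of code of your own. Each camera call takes 0.05 s, during which the arm holds its last target. There are 200 camera calls.

## Working session

There is one attempt and no reset: what is moved stays moved. The work goes in short steps, Python scripts to look and compute and a shell command to move; the robot and the scene stay as the last step left them, time stands still between calls to the robot, and variables do not carry over. Pictures are saved under pics/ and viewed, at most 10 in all, crops included, and the job is handed in when it is done.

```bash
ls; mkdir -p pics; python3 - <<'E'
from workcell import ctrl
import cv2
s=ctrl.get_state(); print(s)
for n in ("scene","side","wrist"):
    d=ctrl.snapshot(n); cv2.imwrite(f"pics/{n}0.png",d["pixels"][:,:,::-1]); print(n,d["vfov"],d["cx"],d["cy"],d["R"],d["t"])
E
```

```text
pics
{'time': 0.0, 'q': array([-78.0237613 ,  36.05983948,   2.20234942,  86.99455637,
        -1.54873891,  57.08559073,  -1.14575021]), 'dq': array([ 0.0435536 ,  0.00922408, -0.05727219, -0.08466293,  0.03904945,
       -0.19126231,  0.02769011]), 'joint_efforts': array([-9.51795337e-04, -5.63388813e+01,  1.22567900e+00, -1.93448746e+01,
        1.09371456e-02,  1.03762862e-02, -3.39814704e-06]), 'position': array([0.17618152, 0.62499601, 0.21878666]), 'tool_rot': array([-1.79889666e+02, -1.04791436e-04,  1.64253117e+02]), 'force': array([0.23135222, 0.08713935, 0.38872121]), 'ft_torque': array([ 0.03154304, -0.0044642 , -0.02517449]), 'finger_force': 0.0, 'grip_width': 0.08581071828155756}
scene 54.521239252529 252.54869474229096 192.7187539274502 [[-0.46551837  0.88486715 -0.01740016]
 [ 0.70846848  0.36078978 -0.6065502 ]
 [-0.53043855 -0.29468773 -0.79485476]] [ 0.28707005 -0.40371852  1.62858186]
side 52.67330885643374 257.291760313495 192.53202977176608 [[ 0.68614321 -0.72743794 -0.00644544]
 [-0.47720098 -0.44338875 -0.75873951]
 [ 0.54907807  0.52367973 -0.65136228]] [-0.44970725  0.35567694  0.97379187]
wrist 64.69282627119942 257.22908598580517 191.88118227281012 [[ 2.70583462e-01  9.62696476e-01 -2.91031605e-04]
 [ 9.10412373e-01 -2.55789763e-01  3.25147517e-01]
 [ 3.12943926e-01 -8.82444993e-02 -9.45663263e-01]] [-0.64925719 -0.04462389  0.37961555]
```

View pics/scene0.png

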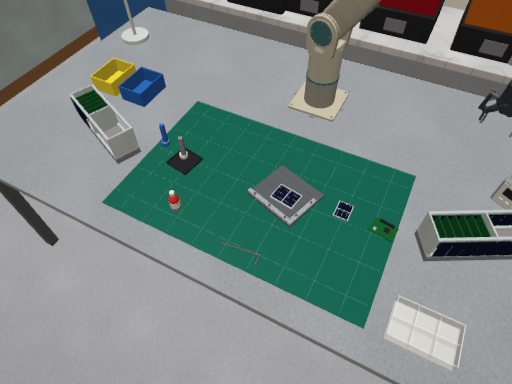

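View pics/side0.png

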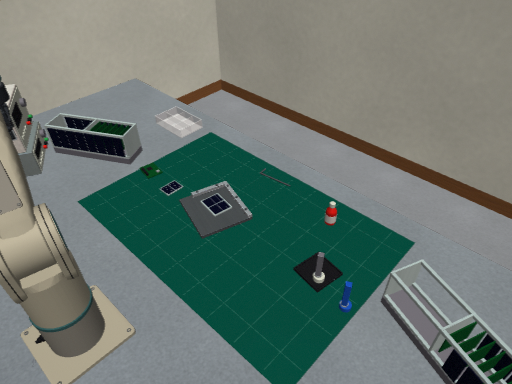

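Scene: the grey tool stands in the black tray at (184,157) and the blue look-alike at (164,135), so the grey one is meant. There are two panels: the larger lies on the jig at (286,195), and the smaller lies on the mat at (343,210), so the larger is meant. Glue is at (174,200), the hex key at (240,250) and the board at (384,229). I'll confirm in a crop and measure.

```bash
cat > h.py <<'E'
import numpy as np, cv2
from workcell import ctrl
def cam(d):
    f=d["pixels"].shape[0]/2/np.tan(np.radians(d["vfov"]/2)); R=np.array(d["R"]); t=np.array(d["t"]); return f,d["cx"],d["cy"],R,t
def ray(d,uv):
    f,cx,cy,R,t=cam(d); v=R.T@np.array([(uv[0]-cx)/f,(uv[1]-cy)/f,1.]); return -R.T@t, v
def onz(d,uv,z):
    c,v=ray(d,uv); return c+v*(z-c[2])/v[2]
def proj(d,X):
    f,cx,cy,R,t=cam(d); p=R@np.asarray(X,float)+t; return np.array([cx+f*p[0]/p[2],cy+f*p[1]/p[2]])
E
python3 - <<'E'
from h import *
a=ctrl.snapshot("scene"); b=ctrl.snapshot("side")
for n,p,q,z in [("tray",(184,159),(318,272),.005),("toolTop",(182,137),(321,253),.1),("jig",(286,195),(217,207),.012),("glue",(175,208),(331,222),0),("hex",(240,250),(276,178),0),("board",(384,229),(150,170),0),("small",(343,210),(171,187),0),("blue",(165,144),(345,307),0),("corner",(292,220),(229,184),.02),("fA",(250,192),(250,213),.02),("fB",(322,192),(195,192),.02)]:
    print(n,onz(a,p,z).round(3),onz(b,q,z).round(3))
P=a["pixels"][:,:,::-1]
c1=cv2.resize(P[110:220,145:245],None,fx=4,fy=4,interpolation=cv2.INTER_CUBIC); c2=cv2.resize(P[150:260,235:335],None,fx=4,fy=4,interpolation=cv2.INTER_CUBIC)
cv2.imwrite("pics/crop1.png",np.hstack([c1,c2]))
E
```

```text
tray [ 0.559 -0.327  0.005] [ 0.563 -0.325  0.005]
toolTop [ 0.537 -0.331  0.1  ] [ 0.554 -0.331  0.1  ]
jig [0.544 0.094 0.012] [0.546 0.084 0.012]
glue [ 0.761 -0.228  0.   ] [ 0.76  -0.233  0.   ]
hex [0.801 0.052 0.   ] [0.811 0.051 0.   ]
board [0.516 0.436 0.   ] [0.52  0.438 0.   ]
small [0.505 0.291 0.   ] [ 0.512  0.296 -0.   ]
blue [ 0.522 -0.443  0.   ] [ 0.523 -0.445  0.   ]
corner [0.634 0.157 0.02 ] [0.652 0.136 0.02 ]
fA [ 0.594 -0.021  0.02 ] [ 0.595 -0.024  0.02 ]
fB [0.48  0.202 0.02 ] [0.54  0.191 0.02 ]
```

View pics/crop1.png

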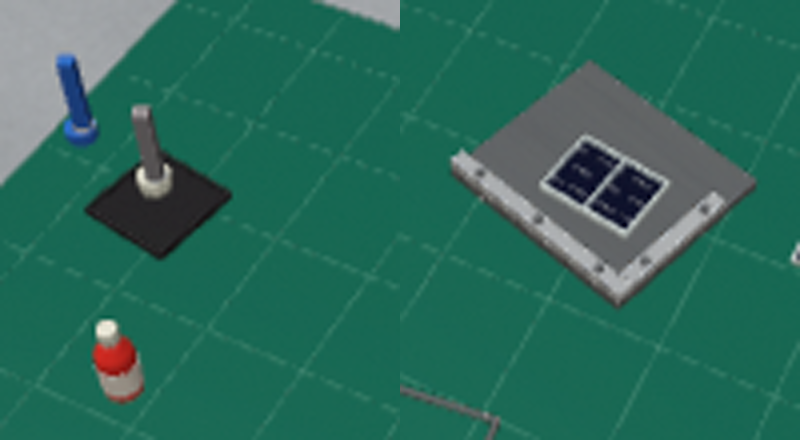

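The crop confirms the grey tool with the white foot in the black tray at scene (184,157), and the large 2x3-cell panel inside the two fences. The long fence is the lower-left bar and the short fence the lower-right bar. I'll move over the jig for a wrist view.

```bash
python3 -m pendant '[[-454,-417,-30,0,0,0,1],[-454,-417,-30,0,0,0,1],[-454,-417,-30,0,0,0,1],[-454,-417,-30,0,0,0,1],[-454,-417,-30,0,0,0,1],[-454,-417,-30,0,0,0,1],[-454,-417,-30,0,0,0,1],[-454,-417,-30,0,0,0,1],[-454,-417,-30,0,0,0,1],[-454,-417,-30,0,0,0,1],[-454,-417,-30,0,0,0,1],[-454,-417,-30,0,0,0,1]]'
python3 - <<'E'
from h import *
d=ctrl.snapshot("wrist"); cv2.imwrite("pics/w1.png",d["pixels"][:,:,::-1]); np.save("w1.npy",d,allow_pickle=True)
E
```

```text
time: 1.75
position: [0.4998, 0.1015, 0.2495]
tool_rot: [180.0, -0.0, 164.2]
force: [-0.4, -0.1, -0.1]
grip_width: 0.0855
finger_force: 0.0
```

View pics/w1.png

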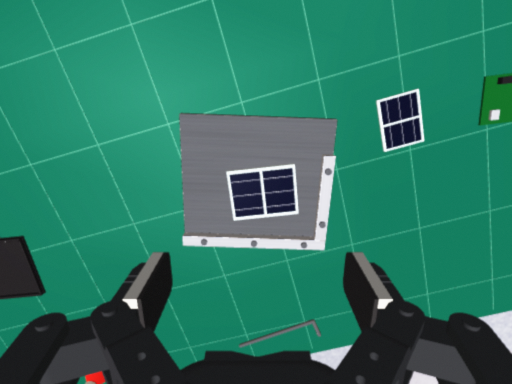

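The wrist view shows the jig with the long fence along row ~241 (cols 184-325), the short fence at col ~327 (rows 156-245), and the panel centred at (262,192), turned slightly. Next I'll fit the fences and panel edges.

```bash
cat > meas.py <<'E'
from h import *
def measure(d, roi):
    im=d["pixels"]; x0,y0,x1,y1=roi
    hsv=cv2.cvtColor(im,cv2.COLOR_RGB2HSV)
    m=np.zeros(im.shape[:2],np.uint8)
    w=((im.min(2)>165)).astype(np.uint8)*255
    cell=((im[:,:,2].astype(int)>im[:,:,0]+12)&(im.max(2)<110)&(abs(im[:,:,1].astype(int)-im[:,:,0])<15)).astype(np.uint8)*255
    m[y0:y1,x0:x1]=(w|cell)[y0:y1,x0:x1]
    n,l,st,ce=cv2.connectedComponentsWithStats(cv2.morphologyEx(m,cv2.MORPH_CLOSE,np.ones((3,3))))
    return n,l,st,ce,w,cell
if __name__=="__main__":
    d=np.load("w1.npy",allow_pickle=True).item()
    n,l,st,ce,w,cell=measure(d,(170,100,345,255))
    for i in range(1,n):
        if st[i,4]>100: print(i,st[i],ce[i].round(1))
    vis=np.zeros_like(d["pixels"])
    for i in range(1,n):
        if st[i,4]<100: continue
        c=max(cv2.findContours((l==i).astype(np.uint8),cv2.RETR_EXTERNAL,cv2.CHAIN_APPROX_NONE)[0],key=cv2.contourArea)
        ap=cv2.approxPolyDP(c,4,True)[:,0]
        print(i,ap.tolist()); 
        z=.024 if st[i,2]>100 else .017
        print([onz(d,p,z)[:2].round(4).tolist() for p in ap])
        if z==.017:
            W=np.array([onz(d,p,z)[:2] for p in c[:,0]],np.float32)*1000
            print(cv2.minAreaRect(W))
E
python3 meas.py
```

```text
1 [ 183  156  153   94 2178] [283.  223.3]
2 [ 226  164   73   57 3421] [262.9 191.9]
1 [[335, 156], [323, 157], [313, 240], [183, 236], [183, 244], [251, 247], [255, 240], [256, 247], [323, 249]]
[[0.5271, 0.197], [0.5242, 0.1821], [0.6366, 0.1445], [0.5812, -0.0286], [0.593, -0.033], [0.6236, 0.0578], [0.6145, 0.0663], [0.6255, 0.0646], [0.6544, 0.1551]]
2 [[294, 164], [227, 171], [233, 219], [298, 213]]
[[0.525, 0.1447], [0.5102, 0.0575], [0.5783, 0.0447], [0.594, 0.1339]]
((552.3981323242188, 94.87458801269531), (91.6613998413086, 71.9324722290039), 80.78441619873047)
```

```bash
cat > jig.py <<'E'
from meas import *
d=np.load("w1.npy",allow_pickle=True).item()
g=cv2.cvtColor(d["pixels"],cv2.COLOR_RGB2GRAY).astype(float)
g=g
def edge(samples,vert):  # subpixel half-level crossing fence->bed
    P=[]
    for s in samples:
        prof=(g[225:246,s] if vert else g[s,308:335]); o=225 if vert else 308
        gr=np.diff(prof); k=int(np.argmax(gr)); w=gr[max(k-2,0):k+3].clip(0); c=o+.5+(w*np.arange(max(k-2,0),max(k-2,0)+len(w))).sum()/w.sum()
        P.append((s,c) if vert else (c,s))
    W=np.array([onz(d,p,.024)[:2] for p in P]); 
    for _ in range(2):
        vx,vy,x,y=cv2.fitLine(W.astype(np.float32),cv2.DIST_HUBER,0,.0005,.001).ravel(); r=(W-[x,y])@[-vy,vx]; W=W[abs(r)<.002]
    return np.array([vx,vy]),np.array([x,y]),len(W),r.std()
a=edge([s for s in range(188,312,3)],True); b=edge(range(162,228,3),False); print(a,b)
u=a[0]*np.sign(a[0][1]); v=b[0]*np.sign(b[0][0])
print("yaw from long",np.degrees(np.arctan2(-u[0],u[1])),"short",np.degrees(np.arctan2(v[1],v[0])))
t=np.linalg.solve(np.c_[u,-v],b[1]-a[1]); C=a[1]+u*t[0]; print("corner",C)
yaw=np.arctan2(-u[0],u[1]); ux=np.array([np.cos(yaw),np.sin(yaw)]);uy=np.array([-ux[1],ux[0]])
q=np.array([.5524,.0949])-C; print("panel in corner frame",q@ux,q@uy, "jig centre",C-.075*ux-.085*uy)
E
python3 jig.py
```

```text
(array([0.3075003, 0.951548 ], dtype=float32), array([0.6109795 , 0.06678672], dtype=float32), 41, np.float64(0.00029014835631955367)) (array([ 0.95136523, -0.30806533], dtype=float32), array([0.57081896, 0.16722888], dtype=float32), 22, np.float64(0.0001482008808475976))
yaw from long -17.908651 short -17.942675
corner [0.63655895 0.14594135]
panel in corner frame -0.06438604922564331 -0.07444719313091724 jig centre [0.5390553  0.08812229]
```

```bash
python3 -m pendant '[[-172,-359,0,0,0,1.571,1],[-172,-359,0,0,0,1.571,1],[-172,-359,0,0,0,1.571,1],[-172,-359,0,0,0,1.571,1],[-172,-359,0,0,0,1.571,1],[-172,-359,0,0,0,1.571,1],[-172,-359,0,0,0,1.571,1],[-172,-359,0,0,0,1.571,1],[-172,-359,0,0,0,1.571,1],[-172,-359,0,0,0,1.571,1],[-172,-359,0,0,0,1.571,1]]'
python3 - <<'E'
from h import *
d=ctrl.snapshot("wrist"); np.save("w2.npy",d,allow_pickle=True)
P=d["pixels"][:,:,::-1]; cv2.imwrite("pics/w2.png",cv2.resize(P,(768,576),interpolation=cv2.INTER_CUBIC))
for n in("scene","side"): np.save(n+"2.npy",ctrl.snapshot(n),allow_pickle=True)
E
```

```text
time: 3.18
position: [0.5687, -0.2897, 0.2496]
tool_rot: [-180.0, -0.0, 74.4]
force: [0.1, 0.1, 0.2]
grip_width: 0.085
finger_force: 0.0
```

View pics/w2.png

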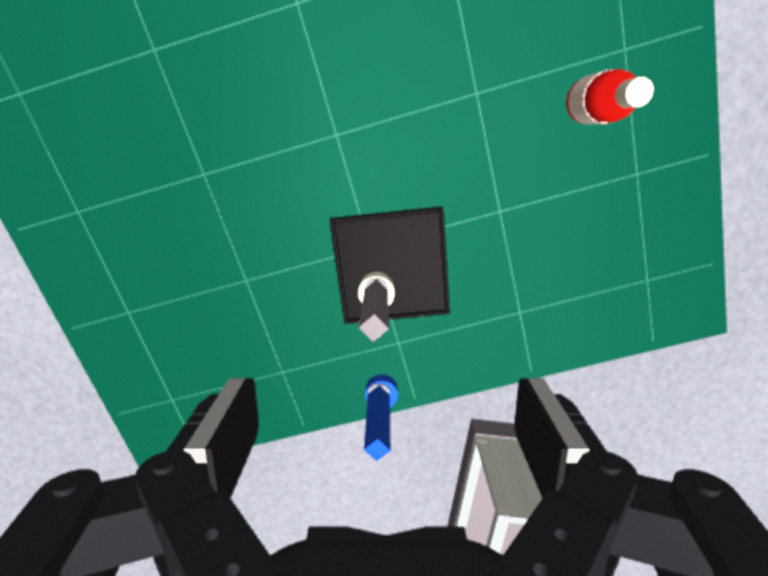

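The tool stands near one tray corner: handle top is the light diamond at about (374,327) in the enlarged view and the white foot is at (376,290). Blue look-alike at (378,430), bottle at (610,97).

```bash
python3 - <<'E'
from h import *
d=np.load("w2.npy",allow_pickle=True).item(); im=d["pixels"].astype(int)
for r in range(176,232,3): print(r,[ "%d,%d,%d"%tuple(im[r,c]) if False else int(im[r,c].mean()) for c in range(232,270,2)])
def comp(m,near):
    n,l,st,ce=cv2.connectedComponentsWithStats(m.astype(np.uint8)); i=1+np.argmin(np.hypot(*(ce[1:]-near).T)); return (l==i),st[i],ce[i]
mn=im.mean(2); sat=im.max(2)-im.min(2)
roi=np.zeros(mn.shape,bool); roi[170:232,225:275]=1
top=roi&(mn>130)&(sat<60)&(np.arange(384)[:,None]>204)
m,st,ce=comp(top,(249,218)); print("top",st,ce)
c=max(cv2.findContours(m.astype(np.uint8),0,1)[0],key=cv2.contourArea)[:,0]
W=np.array([onz(d,p,.104)[:2] for p in c],np.float32)*1000; print(cv2.minAreaRect(W), onz(d,ce,.104))
foot=roi&(mn>120)&(np.arange(384)[:,None]<204)
ys,xs=np.nonzero(foot); print("foot bbox",xs.min(),xs.max(),ys.min(),ys.max())
W=np.array([onz(d,(x,y),.018)[:2] for x,y in zip(xs,ys)],np.float32)*1000; print(cv2.minEnclosingCircle(W))
E
```

```text
176 [53, 53, 52, 53, 54, 54, 54, 54, 56, 56, 56, 57, 57, 58, 58, 58, 59, 59, 60]
179 [52, 53, 54, 54, 53, 54, 54, 55, 56, 56, 56, 57, 57, 58, 58, 58, 57, 58, 60]
182 [52, 52, 53, 53, 52, 55, 69, 114, 125, 139, 136, 125, 93, 61, 57, 58, 58, 58, 59]
185 [52, 54, 54, 53, 55, 113, 187, 243, 224, 219, 210, 235, 232, 143, 79, 57, 58, 58, 57]
188 [52, 52, 52, 53, 132, 253, 240, 214, 128, 70, 91, 195, 220, 254, 211, 78, 58, 59, 59]
191 [52, 53, 53, 81, 253, 253, 163, 75, 66, 68, 67, 69, 144, 241, 254, 190, 57, 58, 59]
194 [52, 51, 53, 141, 254, 239, 70, 68, 67, 68, 66, 65, 66, 189, 254, 251, 57, 59, 58]
197 [51, 53, 51, 139, 254, 186, 67, 66, 67, 68, 67, 66, 66, 187, 254, 245, 58, 56, 57]
200 [51, 53, 51, 59, 215, 117, 67, 67, 67, 70, 66, 67, 66, 187, 254, 126, 56, 57, 56]
203 [50, 50, 51, 51, 56, 66, 67, 67, 68, 69, 67, 67, 65, 124, 115, 56, 56, 56, 57]
206 [48, 51, 52, 51, 57, 68, 68, 68, 67, 67, 66, 66, 66, 63, 55, 56, 55, 57, 57]
209 [47, 50, 51, 51, 58, 68, 67, 67, 96, 99, 68, 66, 67, 62, 39, 35, 33, 30, 28]
212 [27, 29, 27, 27, 58, 67, 83, 168, 208, 207, 156, 71, 67, 66, 83, 56, 58, 66, 76]
215 [57, 58, 69, 83, 76, 152, 203, 207, 208, 208, 210, 192, 99, 72, 104, 112, 93, 93, 91]
218 [89, 89, 90, 97, 188, 204, 206, 206, 208, 208, 209, 211, 207, 149, 92, 123, 94, 92, 92]
221 [89, 89, 90, 91, 97, 166, 204, 207, 206, 206, 208, 207, 159, 101, 93, 108, 101, 91, 92]
224 [89, 89, 89, 89, 90, 91, 122, 197, 206, 206, 193, 108, 91, 94, 92, 94, 123, 92, 92]
227 [90, 90, 88, 90, 91, 90, 90, 96, 147, 111, 91, 91, 91, 91, 92, 92, 112, 104, 117]
230 [90, 90, 89, 90, 89, 89, 90, 91, 90, 91, 94, 98, 116, 120, 115, 112, 105, 129, 92]
top [239 210  20  18 203] [248.80788177 218.33990148]
((548.8640747070312, -335.4302673339844), (15.238168716430664, 16.156208038330078), 26.79505729675293) [ 0.54886438 -0.3353869   0.104     ]
foot bbox 238 263 182 203
((548.3070068359375, -337.6851806640625), 17.626497268676758)
```

```bash
python3 -m pendant '[[-49,-7,60,0,0,-0.74,1],[-49,-7,80,0,0,-0.74,1],[-49,-7,100,0,0,-0.74,1],[-49,-7,100,0,0,-0.74,1],[-49,-7,120,0,0,-0.74,1],[-49,-7,150,0,0,-0.74,1],[-49,-7,170,0,0,-0.74,1],[-49,-7,180,0,0,-0.74,1],[-49,-7,180,0,0,-0.74,1]]' && python3 -m pendant '[[0,0,0,0,0,0,0],[0,0,0,0,0,0,-0.5],[0,0,0,0,0,0,-1],[0,0,0,0,0,0,-1],[0,0,0,0,0,0,-1],[0,0,0,0,0,0,-1],[0,0,0,0,0,0,-1]]' 80
python3 - <<'E'
from h import *
d=np.load("w2.npy",allow_pickle=True).item(); im=d["pixels"].mean(2)
print(onz(d,(250.6,196),.018), proj(d,(.5489,-.3354,.018)))
E
```

```text
time: 4.45
position: [0.548, -0.3363, 0.0693]
tool_rot: [-180.0, -0.0, 116.6]
force: [-0.4, 0.1, 0.5]
grip_width: 0.085
finger_force: 0.0
time: 5.32
position: [0.5483, -0.3366, 0.0702]
tool_rot: [180.0, 0.0, 116.6]
force: [-1.7, 0.7, 6.2]
grip_width: 0.0143
finger_force: 78.4
[ 0.54752502 -0.34036811  0.018     ] [250.56896355 192.39515577]
```

```bash
python3 -m pendant '[[0,0,-20,0,0,0,-1],[0,0,-50,0,0,0,-1],[0,0,-90,0,0,0,-1],[0,0,-120,0,0,0,-1],[0,0,-120,0,0,0,-1]]' 100 && python3 -m pendant '[[50,17,0,0,0,-0.1,-1],[100,35,0,0,0,-0.2,-1],[150,52,0,0,0,-0.3,-1],[200,70,0,0,0,-0.4,-1],[250,87,0,0,0,-0.5,-1],[300,105,0,0,0,-0.6,-1],[350,122,0,0,0,-0.7,-1],[400,139,0,0,0,-0.794,-1],[425,148,0,0,0,-0.794,-1],[436,152,0,0,0,-0.794,-1],[436,152,0,0,0,-0.794,-1],[436,152,0,0,0,-0.794,-1]]'
python3 - <<'E'
from h import *
d=ctrl.snapshot("wrist"); np.save("w3.npy",d,allow_pickle=True); cv2.imwrite("pics/w3.png",d["pixels"][:,:,::-1])
print(ctrl.get_state()["force"])
E
```

```text
time: 5.95
position: [0.5499, -0.3375, 0.1931]
tool_rot: [179.8, 0.3, 116.6]
force: [-0.7, 0.7, -1.0]
grip_width: 0.0138
finger_force: 99.1
time: 7.45
position: [0.4887, 0.1196, 0.1895]
tool_rot: [-179.9, 0.0, 162.0]
force: [0.6, 0.2, -0.7]
grip_width: 0.014
finger_force: 99.1
[-0.01242934 -0.13095576 -0.7444677 ]
```

View pics/w3.png

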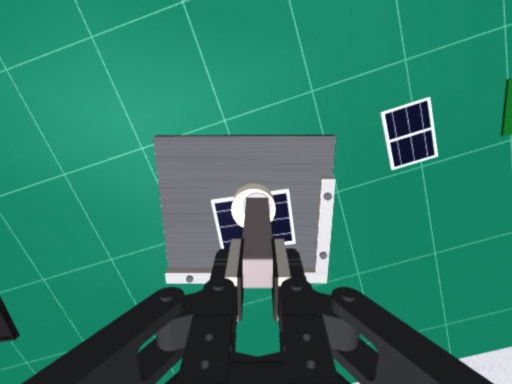

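The tool is held upright, with the white foot at (254,208), the panel behind it at (253,218), and the short fence at col 327. I'll measure the foot's offset from the handle axis.

```bash
python3 - <<'E'
from h import *
from scipy.optimize import least_squares
d=np.load("w3.npy",allow_pickle=True).item(); im=d["pixels"].astype(int)
m=np.zeros((384,512),np.uint8); m[178:232,226:284]=(im.min(2)[178:232,226:284]>215)
for r in range(180,234,4): print(r,[int(im[r,c].min()) for c in range(226,284,3)])
n,l,st,ce=cv2.connectedComponentsWithStats(m); i=1+np.argmax(st[1:,4]); print(st[i],ce[i])
rows=[(r,*np.nonzero(l[r]==i)[0][[0,-1]]) for r in range(st[i,1],st[i,1]+st[i,3])]
P=[(a-.5,r) for r,a,b in rows]+[(b+.5,r) for r,a,b in rows]
W=np.array([onz(d,p,.137)[:2] for p in P])
f=least_squares(lambda c:np.hypot(*(W-c).T)-.016,W.mean(0),loss="soft_l1",f_scale=.0005); 
ux=np.array([.9515,-.3076]);uy=np.array([.3076,.9515]); C=np.array([.6366,.1459])
print(f.x, f.cost, np.hypot(*(W-f.x).T).round(4)[::6]); tcp=ctrl.get_state()["position"][:2]
o=f.x-tcp; print("offset jig axes mm",1e3*o@ux,1e3*o@uy,"tcp jig",1e3*(tcp-C)@ux,1e3*(tcp-C)@uy)
E
```

```text
180 [117, 117, 116, 116, 116, 117, 119, 119, 119, 119, 116, 117, 118, 117, 117, 119, 118, 119, 119, 120]
184 [119, 118, 121, 120, 119, 120, 122, 133, 135, 139, 138, 132, 122, 120, 118, 118, 119, 119, 118, 118]
188 [122, 120, 120, 121, 128, 140, 137, 145, 161, 167, 164, 143, 137, 133, 127, 121, 122, 123, 128, 139]
192 [121, 120, 121, 131, 145, 236, 255, 255, 254, 239, 205, 229, 244, 229, 132, 236, 251, 250, 250, 239]
196 [134, 146, 163, 170, 255, 255, 255, 205, 229, 231, 233, 234, 233, 218, 243, 142, 31, 21, 22, 21]
200 [249, 226, 212, 255, 255, 255, 230, 78, 76, 77, 75, 76, 76, 76, 162, 250, 83, 22, 22, 28]
204 [28, 28, 229, 255, 255, 254, 226, 77, 77, 76, 76, 76, 77, 74, 133, 246, 243, 49, 31, 28]
208 [34, 46, 252, 255, 255, 254, 217, 76, 77, 77, 76, 76, 75, 76, 106, 247, 253, 20, 22, 20]
212 [35, 28, 247, 255, 255, 255, 219, 77, 75, 76, 75, 76, 76, 77, 83, 252, 251, 20, 22, 19]
216 [27, 26, 144, 255, 255, 255, 225, 76, 76, 76, 77, 76, 77, 76, 85, 254, 135, 21, 20, 26]
220 [24, 25, 25, 230, 255, 255, 164, 77, 78, 76, 77, 77, 77, 76, 76, 242, 100, 47, 33, 27]
224 [32, 42, 52, 102, 226, 255, 123, 77, 75, 76, 76, 76, 75, 76, 75, 38, 19, 20, 21, 20]
228 [32, 24, 23, 21, 24, 27, 76, 77, 74, 76, 77, 77, 77, 77, 77, 56, 19, 20, 18, 18]
232 [24, 23, 23, 22, 23, 24, 77, 77, 76, 76, 76, 76, 77, 75, 77, 62, 20, 18, 30, 46]
[226 189  49  38 621] [247.28180354 204.40901771]
[0.49034635 0.11575297] 1.65376795189967e-05 [0.0159 0.0161 0.0161 0.0158 0.0161 0.0159 0.0164 0.0159 0.0163 0.0162
 0.016  0.0166 0.0134]
offset jig axes mm 2.660685282712796 -3.2645251626236305 tcp jig -132.54780778855002 -70.40800081437202
```

```bash
cat > g.py <<'E'
import sys
from h import *
s=ctrl.get_state(); ux=np.array([.9515,-.3076]);uy=np.array([.3076,.9515]); C=np.array([.6366,.1459])
f=s["force"]; p=s["position"]; q=(p[:2]-C)*1e3
print("t %.2f foot jig x %.1f y %.1f tcpz %.1f | F x %.2f y %.2f z %.2f"%(s["time"],q@ux+2.7,q@uy-3.3,p[2]*1e3,f[:2]@ux,f[:2]@uy,f[2]))
if len(sys.argv)>1: sys.exit(int(max(abs(f[:2]@ux),abs(f[:2]@uy))>float(sys.argv[1])))
E
python3 -m pendant '[[0,0,40,0,0,0,-1],[0,0,70,0,0,0,-1],[0,0,90,0,0,0,-1],[0,0,98,0,0,0,-1],[0,0,103,0,0,0,-1],[0,0,107,0,0,0,-1],[0,0,109,0,0,0,-1],[0,0,109,0,0,0,-1],[0,0,109,0,0,0,-1],[0,0,109,0,0,0,-1]]' >/dev/null; python3 g.py
```

```text
t 8.75 foot jig x -130.5 y -71.9 tcpz 80.9 | F x -0.69 y 0.60 z -1.12
```

```bash
python3 -m pendant '[[-3,0,1,0,0,0,-1],[-6,0,1,0,0,0,-1],[-8,0,1,0,0,0,-1],[-10,0,1,0,0,0,-1],[-12,0,1,0,0,0,-1],[-13,0,1,0,0,0,-1]]' >/dev/null; python3 g.py 3 && python3 -m pendant '[[-1.5,0,0,0,0,0,-1],[-3,0,0,0,0,0,-1],[-4.5,0,0,0,0,0,-1],[-6,0,0,0,0,0,-1],[-7.5,0,0,0,0,0,-1],[-7.5,0,0,0,0,0,-1]]' >/dev/null; python3 g.py 3 && python3 -m pendant '[[-1.5,0,0,0,0,0,-1],[-3,0,0,0,0,0,-1],[-4.5,0,0,0,0,0,-1],[-6,0,0,0,0,0,-1],[-7.5,0,0,0,0,0,-1],[-7.5,0,0,0,0,0,-1]]' >/dev/null; python3 g.py 3
python3 - <<'E'
from h import *
d=ctrl.snapshot("wrist"); np.save("w4.npy",d,allow_pickle=True); cv2.imwrite("pics/w4.png",cv2.resize(d["pixels"][100:330,130:400,::-1],None,fx=2.5,fy=2.5,interpolation=cv2.INTER_CUBIC))
E
```

```text
t 9.50 foot jig x -117.4 y -72.1 tcpz 79.7 | F x 0.49 y 0.34 z -0.81
t 10.25 foot jig x -109.9 y -72.1 tcpz 79.7 | F x 0.09 y 0.05 z -2.17
t 11.00 foot jig x -102.3 y -72.1 tcpz 79.7 | F x -0.53 y -0.89 z -0.57
```

View pics/w4.png

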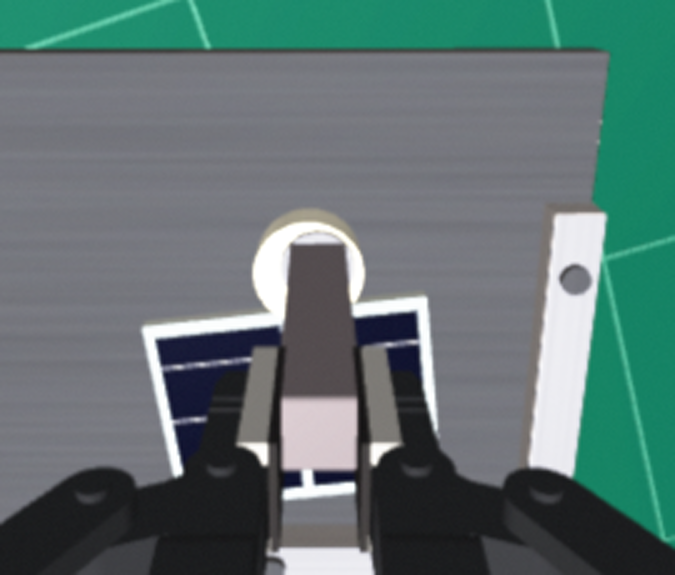

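The panel is being pushed: its rear corners are at crop (145,328) and (425,297), and the foot is behind it at (308,270). It is not yet at the fence.

```bash
cat > edge.py <<'E'
from h import *
import sys
# subpixel rear edge of panel (bed->white going down) left and right of the foot
def rear(fn,cols,r0,r1,z=.017):
    d=np.load(fn,allow_pickle=True).item(); g=d["pixels"].min(2).astype(float); W=[]
    for c in cols:
        gr=np.diff(g[r0:r1,c]); k=int(np.argmax(gr)); 
        if gr[k]<25: continue
        a=max(k-2,0); w=gr[a:k+3].clip(0); W.append(onz(d,(c,r0+.5+(w*np.arange(a,a+len(w))).sum()/w.sum()),z)[:2])
    W=np.array(W); ux=np.array([.9515,-.3076]);uy=np.array([.3076,.9515]); C=np.array([.6366,.1459])
    q=np.c_[(W-C)@ux,(W-C)@uy]*1e3
    vx,vy,x,y=cv2.fitLine(q.astype(np.float32),cv2.DIST_HUBER,0,.5,.01).ravel(); s=np.sign(vy)
    print("rel yaw deg",np.degrees(np.arctan2(-vx*s,vy*s)),"edge x at y=-72:",x+vx/vy*(-72-y),"n",len(q),"y span",q[:,1].min(),q[:,1].max())
    return d,q
if __name__=="__main__":
    rear("w4.npy",list(range(191,228,2))+list(range(280,298,2)),205,245)
    d=np.load("w4.npy",allow_pickle=True).item()
    ux=np.array([.9515,-.3076]);uy=np.array([.3076,.9515]); C=np.array([.6366,.1459])
    for p in ((188,231.2),(300,218.8)): w=onz(d,p,.017)[:2]-C; print(w@ux*1e3,w@uy*1e3)
E
python3 edge.py
```

```text
rel yaw deg -4.7182035 edge x at y=-72: -77.57008 n 28 y span -120.99705555685223 -37.73305952790177
-79.08223143646985 -123.48160257312746
-89.87430470553588 -35.22274671473378
```

```bash
python3 -m pendant '[[2,0,0,0,0,0,-1],[5,0,0,0,0,0,-1],[5,4,0,0,0,0,-1],[5,9,0,0,0,0,-1],[4,9,0,0,0,0,-1],[2,9,0,0,0,0,-1],[0,9,0,0,0,0,-1],[-1,9,0,0,0,0,-1],[-1,9,0,0,0,0,-1]]' >/dev/null; python3 g.py 3 && python3 -m pendant '[[-1,0,0,0,0,0,-1],[-2,0,0,0,0,0,-1],[-3,0,0,0,0,0,-1],[-4,0,0,0,0,0,-1],[-5,0,0,0,0,0,-1]]' >/dev/null; python3 g.py 2.5 && python3 -m pendant '[[-1,0,0,0,0,0,-1],[-2,0,0,0,0,0,-1],[-3,0,0,0,0,0,-1]]' >/dev/null; python3 g.py 2.5 && python3 -m pendant '[[-0.5,0,0,0,0,0,-1],[-1,0,0,0,0,0,-1]]' >/dev/null; python3 g.py 2.5 && python3 -m pendant '[[-0.5,0,0,0,0,0,-1],[-1,0,0,0,0,0,-1]]' >/dev/null; python3 g.py 2.5 && python3 -m pendant '[[-0.5,0,0,0,0,0,-1],[-1,0,0,0,0,0,-1]]' >/dev/null; python3 g.py 2.5
python3 - <<'E'
from h import *
d=ctrl.snapshot("wrist"); np.save("w5.npy",d,allow_pickle=True); cv2.imwrite("pics/w5.png",cv2.resize(d["pixels"][100:330,130:400,::-1],None,fx=2.5,fy=2.5,interpolation=cv2.INTER_CUBIC))
E
```

```text
t 12.18 foot jig x -101.6 y -63.2 tcpz 79.7 | F x -0.76 y 0.15 z -0.60
t 12.80 foot jig x -96.6 y -63.0 tcpz 79.7 | F x -0.72 y 0.11 z -1.61
t 13.18 foot jig x -93.6 y -63.1 tcpz 79.7 | F x 0.26 y -0.22 z -0.21
t 13.43 foot jig x -92.6 y -63.0 tcpz 79.7 | F x -0.82 y 0.59 z -0.85
t 13.68 foot jig x -91.6 y -63.0 tcpz 79.7 | F x -0.86 y 0.80 z -1.52
t 13.93 foot jig x -90.6 y -63.0 tcpz 79.7 | F x -0.06 y -0.57 z -1.97
```

View pics/w5.png

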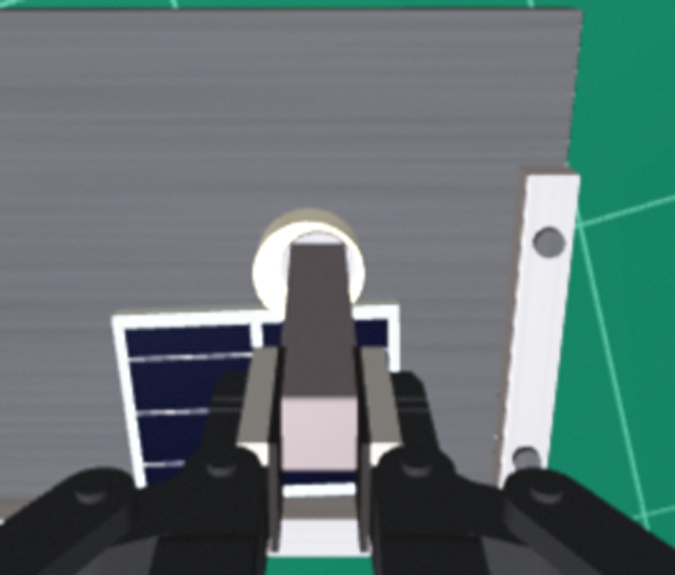

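The panel is now almost square, with rear corners at crop (113,319) and (399,305) and a few mm gap to the long fence. I'll continue in gentle steps.

```bash
python3 - <<'E'
from h import *
d=np.load("w5.npy",allow_pickle=True).item()
ux=np.array([.9515,-.3076]);uy=np.array([.3076,.9515]); C=np.array([.6366,.1459])
q=[]
for p in ((175.2,227.0),(289.6,221.6)): w=onz(d,p,.017)[:2]-C; q.append([w@ux*1e3,w@uy*1e3])
print(q,np.degrees(np.arctan2(q[0][0]-q[1][0],q[1][1]-q[0][1])))
E
python3 -m pendant '[[-0.5,0,0,0,0,0,-1],[-1,0,0,0,0,0,-1]]' >/dev/null; python3 g.py 2.2 && python3 -m pendant '[[-0.5,0,0,0,0,0,-1],[-1,0,0,0,0,0,-1]]' >/dev/null; python3 g.py 2.2 && python3 -m pendant '[[-0.5,0,0,0,0,0,-1],[-0.5,0,0,0,0,0,-1]]' >/dev/null; python3 g.py 2.2 && python3 -m pendant '[[-0.5,0,0,0,0,0,-1],[-0.5,0,0,0,0,0,-1]]' >/dev/null; python3 g.py 2.2 && python3 -m pendant '[[-0.5,0,0,0,0,0,-1],[-0.5,0,0,0,0,0,-1]]' >/dev/null; python3 g.py 2.2 && python3 -m pendant '[[-0.5,0,0,0,0,0,-1],[-0.5,0,0,0,0,0,-1]]' >/dev/null; python3 g.py 2.2
```

```text
[[np.float64(-71.02191036682217), np.float64(-124.28512744452595)], [np.float64(-75.77165268374135), np.float64(-34.25191057569886)]] 3.0198647893393784
t 14.22 foot jig x -89.6 y -63.0 tcpz 79.7 | F x -1.06 y -0.53 z -1.34
t 14.47 foot jig x -88.6 y -63.0 tcpz 79.7 | F x -0.45 y -0.44 z -0.76
t 14.72 foot jig x -88.0 y -63.0 tcpz 79.7 | F x -0.50 y 0.05 z -0.86
t 14.97 foot jig x -87.6 y -63.0 tcpz 79.7 | F x 0.03 y 0.19 z -0.29
t 15.22 foot jig x -87.1 y -63.0 tcpz 79.7 | F x -0.08 y 0.63 z -0.36
t 15.47 foot jig x -86.6 y -63.0 tcpz 79.7 | F x -0.21 y 0.19 z -1.12
```

```bash
python3 -m pendant '[[-0.4,0,0,0,0,0,-1],[-0.4,0,0,0,0,0,-1]]' >/dev/null; python3 g.py 2.2 && python3 -m pendant '[[-0.4,0,0,0,0,0,-1],[-0.4,0,0,0,0,0,-1]]' >/dev/null; python3 g.py 2.2 && python3 -m pendant '[[-0.3,0,0,0,0,0,-1],[-0.3,0,0,0,0,0,-1]]' >/dev/null; python3 g.py 2.2 && python3 -m pendant '[[-0.3,0,0,0,0,0,-1],[-0.3,0,0,0,0,0,-1]]' >/dev/null; python3 g.py 2.2 && python3 -m pendant '[[-0.3,0,0,0,0,0,-1],[-0.3,0,0,0,0,0,-1]]' >/dev/null; python3 g.py 2.2 && python3 -m pendant '[[-0.3,0,0,0,0,0,-1],[-0.3,0,0,0,0,0,-1]]' >/dev/null; python3 g.py 2.2
```

```text
t 15.72 foot jig x -86.2 y -63.0 tcpz 79.7 | F x -0.55 y -0.68 z -0.75
t 15.97 foot jig x -85.8 y -63.0 tcpz 79.7 | F x -1.29 y -0.20 z -0.18
t 16.23 foot jig x -85.6 y -63.0 tcpz 79.7 | F x -0.93 y -0.02 z -0.95
t 16.48 foot jig x -85.4 y -63.0 tcpz 79.7 | F x -2.51 y 0.86 z -0.62
t 16.48 foot jig x -85.4 y -63.0 tcpz 79.7 | F x -2.51 y 0.86 z -0.62
t 16.48 foot jig x -85.4 y -63.0 tcpz 79.7 | F x -2.51 y 0.86 z -0.62
```

```bash
python3 -m pendant '[[-0.3,0,0,0,0,0,-1],[-0.3,0,0,0,0,0,-1]]' >/dev/null; python3 g.py 3.8 && python3 -m pendant '[[-0.2,0,0,0,0,0,-1],[-0.2,0,0,0,0,0,-1]]' >/dev/null; python3 g.py 3.8 && python3 -m pendant '[[-0.2,0,0,0,0,0,-1],[-0.2,0,0,0,0,0,-1]]' >/dev/null; python3 g.py 3.8 && python3 -m pendant '[[-0.2,0,0,0,0,0,-1],[-0.2,0,0,0,0,0,-1]]' >/dev/null; python3 g.py 3.8
python3 -m pendant '[[0,0,0,0,0,0,-1],[0,0,0,0,0,0,-1]]' >/dev/null; python3 g.py
```

```text
t 16.73 foot jig x -85.3 y -63.0 tcpz 79.7 | F x -1.51 y 0.70 z 0.01
t 16.98 foot jig x -85.1 y -63.0 tcpz 79.6 | F x -1.52 y -0.38 z 0.37
t 17.23 foot jig x -85.0 y -63.1 tcpz 79.6 | F x -3.55 y 1.33 z 0.97
t 17.48 foot jig x -84.8 y -63.0 tcpz 79.6 | F x -3.66 y -0.07 z 1.00
t 17.73 foot jig x -84.7 y -63.1 tcpz 79.6 | F x -4.47 y 1.26 z 1.45
```

```bash
python3 -m pendant '[[-0.2,0,0,0,0,0,-1],[-0.2,0,0,0,0,0,-1]]' >/dev/null; python3 g.py 5.5 && python3 -m pendant '[[-0.1,0,0,0,0,0,-1]]'>/dev/null; python3 g.py; python3 -m pendant '[[0,0,0,0,0,0,-1],[0,0,0,0,0,0,-1]]' >/dev/null; python3 g.py; python3 -m pendant '[[0,0,0,0,0,0,-1],[0,0,0,0,0,0,-1]]' >/dev/null; python3 g.py
python3 - <<'E'
from h import *
d=ctrl.snapshot("wrist"); np.save("w6.npy",d,allow_pickle=True); cv2.imwrite("pics/w6.png",cv2.resize(d["pixels"][100:330,100:370,::-1],None,fx=2.5,fy=2.5,interpolation=cv2.INTER_CUBIC))
E
```

```text
t 17.98 foot jig x -84.5 y -63.0 tcpz 79.6 | F x -4.86 y 1.41 z 1.58
t 18.10 foot jig x -84.4 y -63.1 tcpz 79.7 | F x -5.48 y 0.17 z 1.76
t 18.35 foot jig x -84.5 y -63.1 tcpz 79.6 | F x -4.48 y 0.75 z 1.44
t 18.60 foot jig x -84.5 y -63.0 tcpz 79.6 | F x -5.74 y 0.57 z 1.87
```

View pics/w6.png

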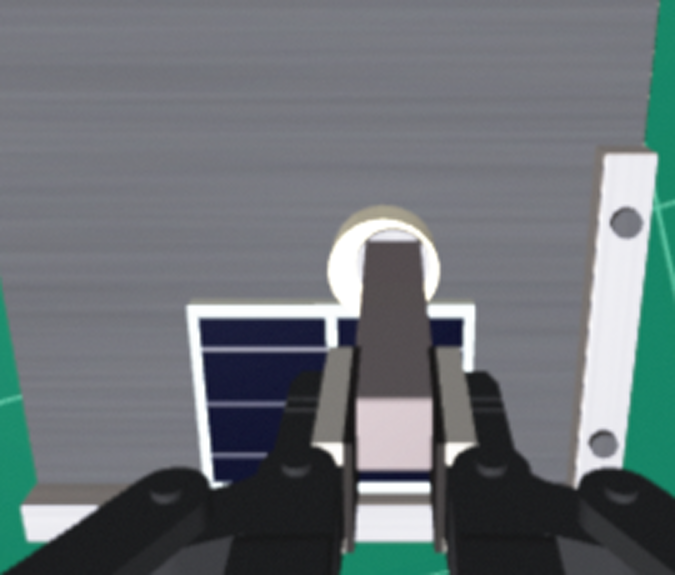

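The panel is flush: rear edge level from (190,305) to (475,305) in the crop, pressed at about 5 N for over 0.5 s. I'll measure its y, back off and lift the foot.

```bash
python3 - <<'E'
from h import *
d=np.load("w6.npy",allow_pickle=True).item()
ux=np.array([.9515,-.3076]);uy=np.array([.3076,.9515]); C=np.array([.6366,.1459])
q=[]
for p in ((175.2,221.6),(289.8,221.6)): w=onz(d,p,.017)[:2]-C; q.append([w@ux*1e3,w@uy*1e3])
print(q,np.degrees(np.arctan2(q[0][0]-q[1][0],q[1][1]-q[0][1])))
E
python3 -m pendant '[[1,0,0,0,0,0,-1],[3,0,0,0,0,0,-1],[6,0,0,0,0,0,-1],[8,0,-5,0,0,0,-1],[8,0,-25,0,0,0,-1],[8,0,-40,0,0,0,-1],[8,0,-40,0,0,0,-1]]' >/dev/null; python3 g.py
```

```text
[[np.float64(-69.59079785731441), np.float64(-123.91009255876625)], [np.float64(-69.69789703652606), np.float64(-34.14448691686971)]] 0.06835945686112768
t 19.52 foot jig x -90.7 y -62.5 tcpz 121.1 | F x 0.58 y -0.62 z -1.16
```

```bash
python3 -m pendant '[[-10,-25,0,0,0,0,-1],[-25,-50,0,0,0,0,-1],[-40,-75,0,0,0,0,-1],[-55,-89,0,0,0,0,-1],[-55.5,-89.5,0,0,0,0,-1],[-55.5,-89.5,0,0,0,0,-1]]' >/dev/null; python3 g.py;  python3 -m pendant '[[0,0,15,0,0,0,-1],[0,0,28,0,0,0,-1],[0,0,35,0,0,0,-1],[0,0,38,0,0,0,-1],[0,0,40,0,0,0,-1],[0,0,40,0,0,0,-1],[0,0,40,0,0,0,-1]]' >/dev/null; python3 g.py
```

```text
t 20.27 foot jig x -37.2 y -151.2 tcpz 119.4 | F x -0.61 y -0.07 z -0.25
t 21.15 foot jig x -36.2 y -152.4 tcpz 80.0 | F x 0.04 y -0.81 z -0.84
```

```bash
python3 -m pendant '[[-1,2,0,0,0,0,-1],[-1,4,0,0,0,0,-1],[-1,6,0,0,0,0,-1],[-1,8,0,0,0,0,-1],[-1,10,0,0,0,0,-1],[-1,11,0,0,0,0,-1],[-1,12,0,0,0,0,-1],[-1,13,0,0,0,0,-1],[-1,14,0,0,0,0,-1]]' >/dev/null; python3 g.py 2.5 && python3 -m pendant '[[0,1.5,0,0,0,0,-1],[0,3,0,0,0,0,-1],[0,4.5,0,0,0,0,-1],[0,6,0,0,0,0,-1],[0,7.5,0,0,0,0,-1],[0,9,0,0,0,0,-1]]' >/dev/null; python3 g.py 2.5 && python3 -m pendant '[[0,1.5,0,0,0,0,-1],[0,3,0,0,0,0,-1],[0,4.5,0,0,0,0,-1],[0,6,0,0,0,0,-1],[0,7.5,0,0,0,0,-1],[0,8,0,0,0,0,-1]]' >/dev/null; python3 g.py 2.5 && python3 -m pendant '[[0,1.5,0,0,0,0,-1],[0,3,0,0,0,0,-1],[0,4.5,0,0,0,0,-1],[0,6,0,0,0,0,-1],[0,7,0,0,0,0,-1],[0,8,0,0,0,0,-1]]' >/dev/null; python3 g.py 2.5 
python3 - <<'E'
from h import *
d=ctrl.snapshot("wrist"); np.save("w7.npy",d,allow_pickle=True); cv2.imwrite("pics/w7.png",cv2.resize(d["pixels"][100:330,200:470,::-1],None,fx=2.5,fy=2.5,interpolation=cv2.INTER_CUBIC))
E
```

```text
t 22.27 foot jig x -35.5 y -138.6 tcpz 79.7 | F x -0.62 y 0.05 z -1.02
t 23.02 foot jig x -35.5 y -129.4 tcpz 79.7 | F x -0.10 y 0.22 z -0.03
t 23.77 foot jig x -35.5 y -121.3 tcpz 79.7 | F x 0.02 y -0.04 z -1.32
t 24.52 foot jig x -35.5 y -113.5 tcpz 79.7 | F x -0.80 y -0.23 z -0.77
```

View pics/w7.png

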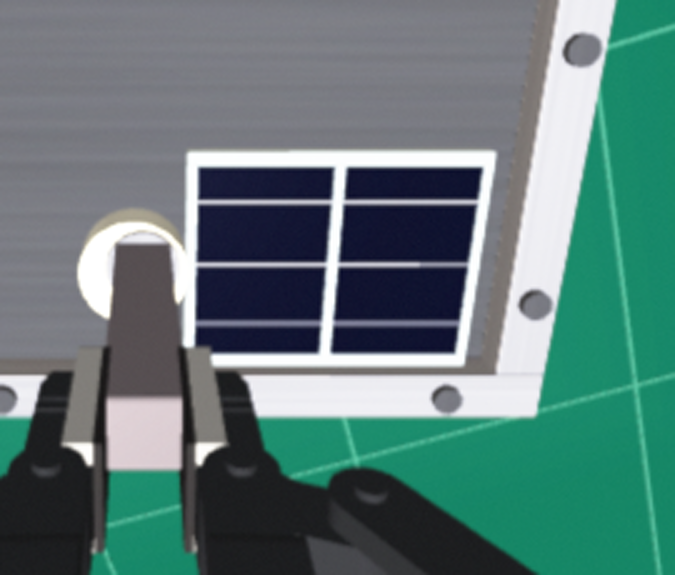

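The panel is still square along the long fence (rear edge level at row ~152 of the crop). It has about 7 mm left to the short fence, from its right edge at cols 468-495. I'll continue in small guarded steps.

```bash
python3 -m pendant '[[0,1,0,0,0,0,-1],[0,2,0,0,0,0,-1],[0,3,0,0,0,0,-1],[0,4,0,0,0,0,-1]]' >/dev/null; python3 g.py 2.2 && python3 -m pendant '[[0,0.5,0,0,0,0,-1],[0,1,0,0,0,0,-1]]' >/dev/null; python3 g.py 2.2 && python3 -m pendant '[[0,0.5,0,0,0,0,-1],[0,1,0,0,0,0,-1]]' >/dev/null; python3 g.py 2.2 && python3 -m pendant '[[0,0.4,0,0,0,0,-1],[0,0.4,0,0,0,0,-1]]' >/dev/null; python3 g.py 2.2 && python3 -m pendant '[[0,0.4,0,0,0,0,-1],[0,0.4,0,0,0,0,-1]]' >/dev/null; python3 g.py 2.2 && python3 -m pendant '[[0,0.4,0,0,0,0,-1],[0,0.4,0,0,0,0,-1]]' >/dev/null; python3 g.py 2.2 && python3 -m pendant '[[0,0.3,0,0,0,0,-1],[0,0.3,0,0,0,0,-1]]' >/dev/null; python3 g.py 2.2 && python3 -m pendant '[[0,0.3,0,0,0,0,-1],[0,0.3,0,0,0,0,-1]]' >/dev/null; python3 g.py 2.2
```

```text
t 25.07 foot jig x -35.5 y -109.4 tcpz 79.7 | F x -0.50 y -1.28 z -1.08
t 25.32 foot jig x -35.5 y -108.5 tcpz 79.7 | F x -0.09 y -0.23 z -0.58
t 25.57 foot jig x -35.5 y -107.5 tcpz 79.7 | F x 0.35 y -0.88 z -0.02
t 25.82 foot jig x -35.5 y -107.0 tcpz 79.7 | F x -0.37 y -0.90 z -0.71
t 26.07 foot jig x -35.5 y -106.6 tcpz 79.7 | F x -0.51 y -0.43 z -0.77
t 26.32 foot jig x -35.5 y -106.2 tcpz 79.7 | F x -0.32 y -0.55 z -1.21
t 26.57 foot jig x -35.5 y -106.0 tcpz 79.7 | F x 0.47 y 0.36 z -0.61
t 26.82 foot jig x -35.5 y -105.9 tcpz 79.7 | F x 0.35 y -0.16 z -0.97
```

```bash
python3 -m pendant '[[0,0.3,0,0,0,0,-1],[0,0.3,0,0,0,0,-1]]' >/dev/null; python3 g.py 2.5 && python3 -m pendant '[[0,0.3,0,0,0,0,-1],[0,0.3,0,0,0,0,-1]]' >/dev/null; python3 g.py 2.5 && python3 -m pendant '[[0,0.3,0,0,0,0,-1],[0,0.3,0,0,0,0,-1]]' >/dev/null; python3 g.py 2.5 && python3 -m pendant '[[0,0.3,0,0,0,0,-1],[0,0.3,0,0,0,0,-1]]' >/dev/null; python3 g.py 2.5 && python3 -m pendant '[[0,0.3,0,0,0,0,-1],[0,0.3,0,0,0,0,-1]]' >/dev/null; python3 g.py 2.5 && python3 -m pendant '[[0,0.3,0,0,0,0,-1],[0,0.3,0,0,0,0,-1]]' >/dev/null; python3 g.py 2.5
```

```text
t 27.07 foot jig x -35.5 y -105.7 tcpz 79.7 | F x -0.29 y -2.12 z 0.95
t 27.32 foot jig x -35.5 y -105.6 tcpz 79.7 | F x -0.62 y -2.33 z -0.10
t 27.57 foot jig x -35.5 y -105.4 tcpz 79.7 | F x 0.15 y -4.02 z 0.36
t 27.57 foot jig x -35.5 y -105.4 tcpz 79.7 | F x 0.15 y -4.02 z 0.36
t 27.57 foot jig x -35.5 y -105.4 tcpz 79.7 | F x 0.15 y -4.02 z 0.36
t 27.57 foot jig x -35.5 y -105.4 tcpz 79.7 | F x 0.15 y -4.02 z 0.36
```

```bash
python3 -m pendant '[[0,0.2,0,0,0,0,-1],[0,0.2,0,0,0,0,-1]]' >/dev/null; python3 g.py 4.7 && python3 -m pendant '[[0,0.2,0,0,0,0,-1],[0,0.2,0,0,0,0,-1]]' >/dev/null; python3 g.py 4.7 && python3 -m pendant '[[0,0.2,0,0,0,0,-1],[0,0.2,0,0,0,0,-1]]' >/dev/null; python3 g.py; python3 -m pendant '[[0,0,0,0,0,0,-1],[0,0,0,0,0,0,-1]]' >/dev/null; python3 g.py; python3 -m pendant '[[0,0,0,0,0,0,-1],[0,0,0,0,0,0,-1]]' >/dev/null; python3 g.py
```

```text
t 27.82 foot jig x -35.5 y -105.2 tcpz 79.7 | F x -0.65 y -4.46 z 0.92
t 28.07 foot jig x -35.5 y -105.1 tcpz 79.7 | F x -0.27 y -5.76 z 0.64
t 28.07 foot jig x -35.5 y -105.1 tcpz 79.7 | F x -0.27 y -5.76 z 0.64
t 28.32 foot jig x -35.5 y -105.1 tcpz 79.7 | F x -0.35 y -4.26 z 0.95
t 28.57 foot jig x -35.5 y -105.1 tcpz 79.7 | F x -0.42 y -5.96 z 0.11
```

```bash
python3 -m pendant '[[0,-1,0,0,0,0,-1],[0,-3,0,0,0,0,-1],[0,-7,0,0,0,0,-1],[0,-10,-10,0,0,0,-1],[0,-12,-40,0,0,0,-1],[20,-20,-80,0,0,0,-1],[50,-35,-110,0,0,0,-1],[50,-35,-110,0,0,0,-1],[50,-35,-110,0,0,0,-1]]' 
python3 - <<'E'
from h import *
d=ctrl.snapshot("wrist"); np.save("w8.npy",d,allow_pickle=True); cv2.imwrite("pics/w8.png",cv2.resize(d["pixels"][130:330,180:400,::-1],None,fx=3,fy=3,interpolation=cv2.INTER_CUBIC))
E
```

```text
time: 29.7
position: [0.5117, 0.0439, 0.1902]
tool_rot: [179.9, 0.1, 162.2]
force: [-0.8, 0.8, -0.7]
grip_width: 0.0138
finger_force: 99.1
```

View pics/w8.png

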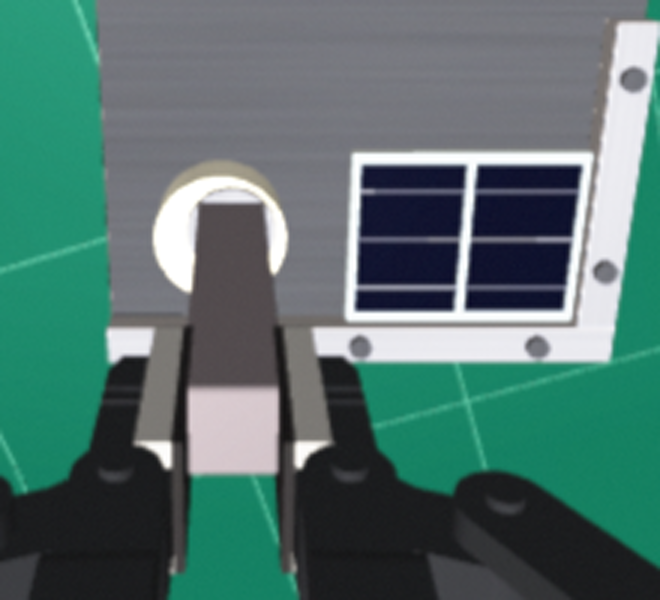

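The panel sits against both fences, with panel corners at crop (351,153), (593,153), (346,320) and (577,320). I'll check the numbers and get the tray centre.

```bash
python3 - <<'E'
from h import *
d=np.load("w8.npy",allow_pickle=True).item()
ux=np.array([.9515,-.3076]);uy=np.array([.3076,.9515]); C=np.array([.6366,.1459])
for p in ((351,153),(593,153),(346,320),(574,320)):
    w=onz(d,(180+p[0]/3-.3,130+p[1]/3-.3),.017)[:2]-C; print((w@ux*1e3).round(1),(w@uy*1e3).round(1))
d=np.load("w2.npy",allow_pickle=True).item()
T=np.mean([onz(d,(x/1.5,y/1.5),.01)[:2] for x,y in ((331,217),(442,207),(449,313),(346,323))],0); print("tray",T)
s=ctrl.get_state(); y=np.radians(s["tool_rot"][2]); D=(T-s["position"][:2])*1e3
print("tool dx,dy",D@[np.cos(y),np.sin(y)],D@[np.sin(y),-np.cos(y)])
E
```

```text
-69.7 -90.4
-69.8 0.7
0.3 -89.3
0.3 2.3
tray [ 0.56764723 -0.32218476]
tool dx,dy -165.58748873155602 -331.24719786832486
```

```bash
python3 -m pendant '[[-22,-46,0,0,0,0.1,-1],[-44,-92,0,0,0,0.2,-1],[-66,-138,0,0,0,0.3,-1],[-88,-184,0,0,0,0.4,-1],[-110,-230,0,0,0,0.5,-1],[-132,-276,0,0,0,0.6,-1],[-150,-312,0,0,0,0.7,-1],[-161,-333,0,0,0,0.796,-1],[-161,-333,0,0,0,0.796,-1],[-161,-333,0,0,0,0.796,-1],[-161,-333,0,0,0,0.796,-1]]' && python3 -m pendant '[[0,0,40,0,0,0,-1],[0,0,75,0,0,0,-1],[0,0,95,0,0,0,-1],[0,0,105,0,0,0,-1],[0,0,112,0,0,0,-1],[0,0,116,0,0,0,-1],[0,0,116,0,0,0,-1],[0,0,116,0,0,0,-1]]'
python3 - <<'E'
from h import *
d=ctrl.snapshot("scene"); np.save("s9.npy",d,allow_pickle=True)
cv2.imwrite("pics/s9.png",cv2.resize(d["pixels"][110:230,130:340,::-1],None,fx=3.5,fy=3.5,interpolation=cv2.INTER_CUBIC))
E
```

```text
time: 31.12
position: [0.5623, -0.321, 0.1893]
tool_rot: [180.0, -0.1, 116.7]
force: [0.8, 0.2, -1.1]
grip_width: 0.0138
finger_force: 99.1
time: 32.12
position: [0.5623, -0.3231, 0.0743]
tool_rot: [180.0, 0.0, 116.5]
force: [-0.5, 0.2, -0.4]
grip_width: 0.0138
finger_force: 99.1
```

View pics/s9.png

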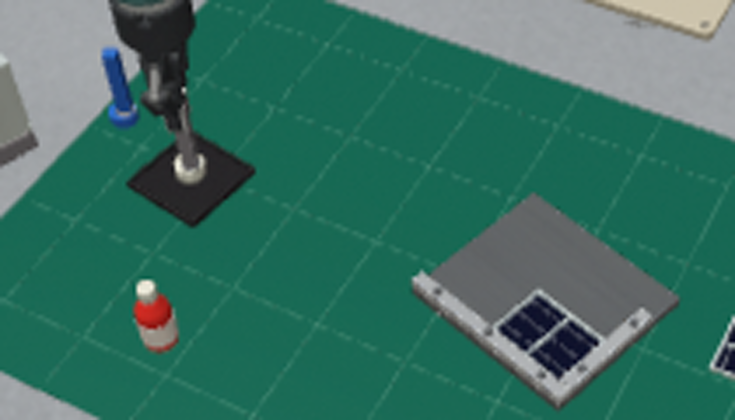

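The foot is over the middle of the tray, at crop (190,168), and the panel is home in the corner of the fences. I've used all 10 pictures, so next I'll lower the tool to contact.

```bash
python3 -m pendant '[[0,0,1,0,0,0,-1],[0,0,2,0,0,0,-1],[0,0,3,0,0,0,-1],[0,0,3,0,0,0,-1]]' >/dev/null; python3 g.py; python3 -m pendant '[[0,0,0.5,0,0,0,-1],[0,0,1,0,0,0,-1],[0,0,1,0,0,0,-1]]' >/dev/null; python3 g.py
```

```text
t 32.67 foot jig x 75.7 y -472.3 tcpz 70.5 | F x -0.01 y 0.75 z -0.55
t 33.05 foot jig x 76.0 y -472.4 tcpz 70.3 | F x -1.77 y -0.14 z 4.14
```

```bash
python3 -m pendant '[[0,0,0,0,0,0,-1],[0,0,0,0,0,0,-0.5],[0,0,0,0,0,0,0],[0,0,0,0,0,0,0.6],[0,0,0,0,0,0,1],[0,0,0,0,0,0,1],[0,0,0,0,0,0,1]]' 20 && python3 -m pendant '[[0,0,-10,0,0,0,1],[0,0,-30,0,0,0,1],[0,0,-60,0,0,0,1],[0,0,-100,0,0,0,1],[-10,0,-140,0,0,0,1],[50,0,-180,0,0,0,1],[50,0,-180,0,0,0,1],[50,0,-180,0,0,0,1]]'
python3 - <<'E'
from h import *
d=ctrl.snapshot("wrist"); im=d["pixels"].astype(int); s=ctrl.get_state()
for z,n in((.104,"top"),(.018,"foot")): print(n,proj(d,(.5623,-.323,z)))
p=proj(d,(.5623,-.323,.104)).round().astype(int)
mn=im.mean(2); m=np.zeros(mn.shape,np.uint8); y0,x0=p[1]-20,p[0]-25; sl=(slice(y0,p[1]+20),slice(x0,p[0]+25))
m[sl]=((mn>130)&(im.max(2)-im.min(2)<60))[sl]
n,l,st,ce=cv2.connectedComponentsWithStats(m)
for i in range(1,n):
    if st[i,4]>40: print(st[i],ce[i],onz(d,ce[i],.104).round(4))
for nm,old in (("scene","scene2.npy"),("side","side2.npy")):
    a=ctrl.snapshot(nm)["pixels"].astype(int); b=np.load(old,allow_pickle=True).item()["pixels"].astype(int)
    q=(abs(a-b).max(2)>40).astype(np.uint8); n,l,st,ce=cv2.connectedComponentsWithStats(cv2.dilate(q,np.ones((3,3))))
    print(nm,[(st[i].tolist()) for i in range(1,n) if st[i,4]>40])
E
```

```text
time: 33.92
position: [0.5619, -0.3228, 0.0697]
tool_rot: [-180.0, -0.0, 116.5]
force: [0.2, -0.0, -0.1]
grip_width: 0.0853
finger_force: 0.0
time: 34.92
position: [0.54, -0.278, 0.2513]
tool_rot: [179.9, 0.1, 116.6]
force: [-0.0, -0.6, 0.9]
grip_width: 0.0854
finger_force: 0.0
top [255.19702102 216.94866274]
foot [255.46019973 191.2191021 ]
[249 210  15  13 193] [256.         215.93782383] [ 0.5625 -0.3215  0.104 ]
scene [[135, 0, 62, 117, 3793], [303, 8, 10, 25, 108], [327, 9, 28, 47, 595], [164, 35, 10, 11, 99], [307, 38, 12, 9, 66], [177, 135, 7, 9, 62], [178, 150, 12, 14, 139], [269, 183, 35, 36, 813]]
side [[13, 0, 289, 274, 8879], [267, 0, 95, 193, 5345], [54, 12, 8, 21, 67], [50, 34, 6, 14, 46], [303, 36, 12, 7, 52], [37, 145, 21, 25, 230], [12, 147, 10, 13, 82], [12, 165, 7, 15, 49], [0, 179, 15, 43, 264], [19, 178, 15, 30, 165], [297, 183, 20, 30, 285], [199, 185, 37, 32, 757], [0, 233, 26, 52, 573], [27, 240, 36, 33, 320], [311, 245, 15, 39, 405], [0, 281, 17, 21, 105]]
```

```bash
python3 -c "
from workcell import ctrl
print(ctrl.finish_job())"
```

```text
the job is handed in; nothing more can be done
None
```

I handed the job in at about 35 s. The panel was pressed flush on the long fence and then the short fence at about 5 N each (peak reading 6 N), the tool stands upright in its tray, and the bystanders look unmoved; no verdict came back.

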